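# Bolt the reagent safe

## Task

The hatch of the yellow reagent safe is shut but not bolted. Gently push the red knob of the barrel bolt, without gripping or forcing it, along its slot until the bolt is fully home in the keeper, then push it over sideways into the notch and down as far as it goes, so that the bolt cannot slide back. Do not raise the hatch, and leave the beaker, jar and crucible on the safe standing where they are.

Things in the scene. Friction and masses are not known exactly. Their poses are not given: they have to be found in the camera images.
- safe: Fixed yellow steel chest on the bench, 320 (x) x 460 (y) x 152 (z) mm; origin: centre of its underside; its front (-x) faces roughly the robot. Its flat top is a hinged hatch (safe y -228 to +98 mm, hinge along the -y side) and a fixed deck (y +102 to +230). A steel bow handle on the hatch at y = -128 (x -50 to +50, 45 mm high) is not needed.
- barrel (a point): Middle, on the axis, of the steel barrel of the bolt on the hatch: 22 mm across, along the safe's y from y = -35 to +90 mm, axis at safe x = -30, 14 mm above the hatch (166 above the bench), on a plate 48 mm wide. It has an L-shaped slot: straight along the top, then at the +y end a notch leading over the -x (front) side and down.
- ball (a point): Centre of the red ball knob, 22 mm in diameter, on an 8 mm steel stem that stands out of the slot; the ball's centre is 38 mm from the barrel's axis. At the start the stem stands upright (ball centre about 52 mm above the hatch) towards the -y end of the slot. It moves with the bolt and turns about the barrel's axis. A push of 5 N moves it; stop pushing when it meets a stop.
- notch (a point): Point on the barrel's axis in the middle of the notch (safe x = -30, y = +60, 166 mm above the bench; axes as the safe's). The ball must go over the barrel to the safe's -x side here.
- keeper (a point): Centre of the steel keeper bridge on the fixed deck (22 mm along y, 28 mm wide, top 26 mm above the deck), into which the bolt's rod shoots, moving towards the safe's +y; axes as the safe's.
- bolt (a joint): How far the bolt is pushed towards the keeper (the safe's +y), m: 0 drawn back, 0.051 stop at the end of the slot. It rubs with about 2 N (a little more if moved fast) and stays where it is left. The knob can turn into the notch only from about 0.046 on.
- knob (a joint): Turn of the knob about the barrel's axis, rad: 0 upright, growing as it leans to the safe's -x (front); stop at 1.40, where the ball lies in front of the barrel, its centre about 20 mm above the hatch. In the straight slot it only wobbles by about 0.2. Light friction (about 1 N at the ball); it stays where it is left.
- hatch (a joint): Opening of the hatch, rad: 0 shut, growing as its +y edge rises. Must stay shut.
- beaker: Small glass beaker, 52 mm across the rim, 62 mm tall, standing on the fixed deck of the safe; origin: centre of its underside. To be left alone.
- jar: Amber glass jar with black cap, 48 mm across, 70 mm tall, standing on the fixed deck of the safe; origin: centre of its underside. To be left alone.
- crucible: White porcelain crucible, 44 mm across the rim, 36 mm tall, standing on the fixed deck of the safe; origin: centre of its underside. To be left alone.

How it is judged:
By the outcome, as a careful person would: the job done as asked, in the order asked, and still so for the second after the job is handed in, with the robot touching nothing.
It also fails if it takes over 45 s, if anything falls off the work surface, if the arm or the gripper's body presses on something with over 40 N, if the wrist force passes 120 N, or if a joint passes its speed limit or range.

## Robot

A 6-joint arm with a two-finger parallel gripper is mounted at the origin on the work surface. World frame = base frame: x ahead of the robot, y to its left, z up, the work surface at z = 0. Lengths are in m, angles in rad, forces in N, time in s.
With the tool pointing down it reaches from about 0.375 to 0.975 m from the base axis. Payload 3.8 kg.
Tool frame: the origin (TCP) lies at the very end of the fingers, on their centre line; the grasp point (between the pads) lies 19 mm behind it; z points along the fingers, y is the line along which they close (so a half turn about z gives the same grasp; the last joint's range is limited). The gripper opens to 88 mm and grips with 3 to 60 N. Pads are 18 mm wide; open, the fingers measure 123 mm over their backs; the gripper's body (75 mm by 187 mm) begins 45 mm behind the grasp point.
Start: joints at [-1.253, 0.264, 1.604, -0, 1.274, -0.037], TCP at [0.234, -0.633, 0.213] pointing down, gripper open.
Joint ranges: [-2.63, 2.63], [-0.94, 2.18], [0.31, 2.57], [-1.31, 4.45], [0, 2.66], [-2.55, 2.55]. Speed limits (rad/s): [2.57, 2.57, 3.14, 3.14, 3.14, 3.14].

## Interface

Orientations are given as a 3x3 rotation matrix whose columns are the frame's x, y, z axes.
In Python, from workcell import * gives the robot as it stands.
- The arm moves only by the tool servo_tool, never from a script. Its argument "motion" is a list of rows, each an object of numbers: "tx", "ty", "tz": the shift along the tool's x, y, z in mm; "wx", "wy", "wz": the turn, a rotation vector about the tool's x, y, z in degrees. A call has 1 to 8 rows; each row is the pose to reach, as a shift and turn from the pose commanded when the call began, along the tool's axes at that moment; what a row does not reach only later rows make up. A row lasts 1/8 s, in which the tool goes at most 62.5 mm and 10.7 degrees, less where a joint would pass 70% of its speed; a pose out of reach is approached as far as the arm can. A call with a gripper value outside its range is refused whole. "jaw" is the opening, from 0 (shut) to 1 (fully open), set as the call begins (left out, the last holds). The fingers move at their own pace and stop on an object; "grip_force" is the grip in N (left out, the last holds). Time passes only in rows, so rows that repeat a pose let the fingers close. It gives the time, the measured TCP pose, the force, the opening and the grip force at its end, in the units of the state.
- get_obs(): the state, without advancing time (a new reading comes with each control period).
- snapshot(name): name is "side" or "top"; returns the picture (384x512x3 uint8, red, green, blue); there is no depth.
- camera_model(name): a dict with "fx", "fy", "cx", "cy" (pixels), "k1" (the pictures are not rectified: a ray, as slopes to the right and down, at radius r is drawn at 1 + k1 r^2 times it, then the intrinsics apply), "R" (3x3) and "t" (3): a world point X has camera coordinates R X + t. Camera axes: x right, y down, z forward; pixel columns grow to the right and rows downward; lengths in m; the calibration is good to about 2 mm. A picture is of the moment at which its call begins. camera_model takes no time and is no camera call.
- finish_job(): hands the job in; it is judged then, once.
The state is a dict: "time_s": time; "joint_pos": joint angles; "joint_vel": joint speeds; "joint_torque": joint torques, N m; "position": TCP position; "ee_rot": TCP orientation; "force": force on the tool from outside, world axes, zero at the start; "ft_torque": the same for the moment, N m; "grip_width": opening from 0.0 (shut) to 1.0 (fully open); "gripper_force": force on a finger pad.
Only numpy, scipy, OpenCV 4.12 (cv2) and the standard library are available. Lean on these libraries where they do the work, as an engineer would, in place of code of your own. Each camera call takes 0.05 s, during which the arm holds its last target. There are 200 camera calls.

## Working session

There is one attempt and no reset: what is moved stays moved. The work goes in short steps, Python scripts to look and compute and a tool call to move; the robot and the scene stay as the last step left them, time stands still between calls to the robot, and variables do not carry over. Pictures are saved under pics/ and viewed, at most 10 in all, crops included, and the job is handed in when it is done.

Besides the shell and the picture viewer there is one more tool, called after ">>>" as name([rows], argument=value, ...), one row to a line, values as JSON. servo_tool: Moves the arm, as the interface text tells. Its arguments: {"type":"object","properties":{"motion":{"type":"array","items":{"type":"object","properties":{"tx":{"type":"number"},"ty":{"type":"number"},"tz":{"type":"number"},"wx":{"type":"number"},"wy":{"type":"number"},"wz":{"type":"number"}}}},"jaw":{"type":"number"},"grip_force":{"type":"number"}},"required":["motion"]}

```bash
mkdir -p pics; cat > h.py <<'E'
from workcell import *
import numpy as np, cv2
def ray(n,u,v):
    c=camera_model(n);R=np.array(c["R"]);t=np.array(c["t"])
    d=np.array([(u-c["cx"])/c["fx"],(v-c["cy"])/c["fy"]]);x=d.copy()
    for _ in range(20): x=d/(1+c["k1"]*(x@x))
    w=R.T@np.array([x[0],x[1],1]);return -R.T@t,w/np.linalg.norm(w)
def onz(n,u,v,z):
    o,d=ray(n,u,v);return o+d*(z-o[2])/d[2]
def tri(a,b):
    (o,d),(p,e)=ray(*a),ray(*b)
    s=np.linalg.lstsq(np.c_[d,-e],p-o,rcond=None)[0]
    P,Q=o+s[0]*d,p+s[1]*e;return (P+Q)/2,np.linalg.norm(P-Q)
def red(im):
    h=cv2.cvtColor(im,cv2.COLOR_RGB2HSV)
    m=(((h[...,0]<6)|(h[...,0]>172))&(h[...,1]>150)&(h[...,2]>70)).astype(np.uint8)
    n,l,s,c=cv2.connectedComponentsWithStats(m)
    return [(s[i].tolist(),c[i].round(1).tolist()) for i in range(1,n) if s[i][4]>15]
E
python3 - <<'E'
from h import *
for n in("side","top"):
    im=snapshot(n);cv2.imwrite(f"pics/{n}0.png",im[...,::-1]);print(n,red(im))
    h=cv2.cvtColor(im,cv2.COLOR_RGB2HSV);m=cv2.inRange(h,(20,120,80),(35,255,255))
    c=max(cv2.findContours(m,0,2)[0],key=cv2.contourArea);print(cv2.approxPolyDP(cv2.convexHull(c),5,True)[:,0].tolist())
    c=camera_model(n);print(-np.array(c["R"]).T@c["t"])
print(get_obs()["ee_rot"])
E
```

```text
side [([498, 69, 5, 7, 18], [499.9, 71.8]), ([288, 165, 7, 8, 41], [291.0, 168.6])]
[[225, 142], [328, 144], [358, 245], [346, 294], [207, 290], [202, 240]]
[0.39755192 0.65366194 0.6455899 ]
top [([283, 208, 10, 9, 72], [287.7, 211.9])]
[[197, 238], [230, 250], [236, 276], [229, 285], [204, 289]]
[ 0.39185196 -0.03235548  1.19340397]
[[ 9.37720193e-01  3.47390925e-01 -6.20351280e-04]
 [ 3.47391470e-01 -9.37718276e-01  1.89766279e-03]
 [ 7.75160989e-05 -1.99498146e-03 -9.99998007e-01]]
```

View pics/side0.png

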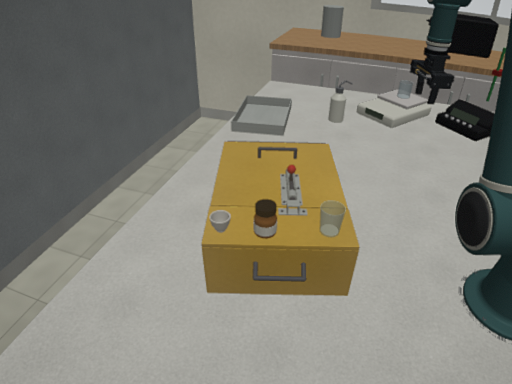

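View pics/top0.png

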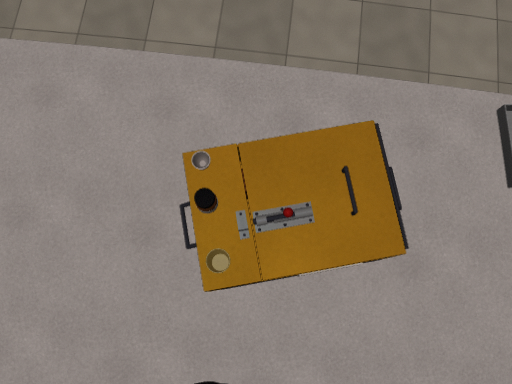

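The side view shows the ball upright at (291,169), with the jar, beaker and crucible on the near deck. The top view shows the ball at (288,212), the safe's corners near (183,151), (375,122), (405,255) and (204,291), and the keeper at (242,224).

```bash
python3 - <<'E'
from h import *
im=cv2.imread("pics/top0.png")
h=cv2.cvtColor(im,cv2.COLOR_BGR2HSV);m=cv2.inRange(h,(12,150,80),(35,255,255))
c=max(cv2.findContours(m,0,2)[0],key=cv2.contourArea);q=cv2.approxPolyDP(cv2.convexHull(c),6,True)[:,0];print(q.tolist())
P=np.array([onz("top",*p,.152)[:2] for p in cv2.convexHull(c)[:,0]],np.float32)
print(cv2.minAreaRect(P))
b,e=tri(("top",287.7,211.9),("side",291,168.6));print("ball",b,e)
for k in[(183,151),(375,122),(405,255),(204,291)]:print(onz("top",*k,.152))
# barrel/plate greys
g=cv2.inRange(h,(0,0,90),(180,70,255));g[:195]=0;g[238:]=0;g[:,:250]=0;g[:,318:]=0
pl=cv2.findNonZero(g);r=cv2.minAreaRect(pl);print(r,[onz("top",*p,.155).round(4) for p in cv2.boxPoints(r)])
o=get_obs();print(o["position"],o["time_s"])
cv2.imwrite("pics/t0c.png",cv2.resize(im[185:255,180:330],None,fx=5,fy=5,interpolation=cv2.INTER_CUBIC))
E
```

```text
[[373, 121], [405, 253], [204, 290], [183, 153]]
((0.5905595421791077, -0.08410248160362244), (0.3192555606365204, 0.4560091495513916), 17.32086753845215)
ball [ 0.55758731 -0.07457157  0.2058847 ] 0.0014807866810160764
[0.67944766 0.17958087 0.152     ]
[ 0.80571412 -0.25804207  0.152     ]
[ 0.50258329 -0.34736601  0.152     ]
[0.37115127 0.08487932 0.152     ]
((283.1031494140625, 216.78915405273438), (20.821123123168945, 59.33388900756836), 79.82449340820312) [array([0.5574, 0.0027, 0.155 ]), array([ 0.5972, -0.125 ,  0.155 ]), array([ 0.5519, -0.1378,  0.155 ]), array([ 0.5126, -0.0112,  0.155 ])]
[ 0.23427794 -0.63230965  0.21183805] 0.1
```

View pics/t0c.png

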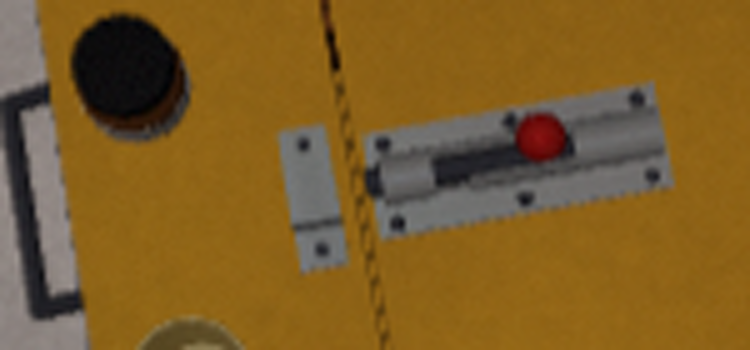

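The crop shows the ball over the slot, with the notch at the keeper end on the lower (front, -x) side. The safe's yaw is about 17°. I'll move shut fingers to a point behind the ball on its -y side.

>>> servo_tool([
  {"tz": -50},
  {"tx": 60,"ty": -45,"tz": -60,"wz": 3},
  {"tx": 110,"ty": -82,"tz": -60,"wz": 3.3},
  {"tx": 160,"ty": -120,"tz": -60,"wz": 3.3},
  {"tx": 210,"ty": -157,"tz": -60,"wz": 3.3},
  {"tx": 260,"ty": -195,"tz": -60,"wz": 3.3},
  {"tx": 310,"ty": -232,"tz": -60,"wz": 3.3},
  {"tx": 360,"ty": -270,"tz": -60,"wz": 3.3},
], jaw=0, grip_force=5)

```text
validation failed for argument at $.mo...
```

>>> servo_tool([
  {"tx": 30,"ty": -35},
  {"tx": 70,"ty": -70},
  {"tx": 110,"ty": -100},
  {"tx": 112,"ty": -120},
  {"tx": 112,"ty": -120},
  {"tx": 112,"ty": -120},
])

```text
validation failed for argument at $.mo...
```

```bash
cat >> h.py <<'E'
B=np.array([.5576,-.0746,.204])
def rel(ball=B):
    o=get_obs();R=np.array(o["ee_rot"]);p=np.array(o["position"])
    a=np.radians(17);S=np.array([[np.cos(a),-np.sin(a),0],[np.sin(a),np.cos(a),0],[0,0,1]])
    print("t",o["time_s"],"pos",p.round(4),"yaw",np.degrees(np.arctan2(R[1,0],R[0,0])).round(2),"F(safe)",(S.T@o["force"]).round(2))
    print("tcp rel start ball, safe mm",(S.T@(p-ball)*1e3).round(1),"ball in tool mm",(R.T@(ball-p)*1e3).round(1),"down",R[:,2].round(4))
E
python3 -c "
from h import *
rel()
for n in('side','top'):
  im=snapshot(n);print(red(im));cv2.imwrite(f'pics/{n}1.png',im[...,::-1])"
```

```text
t 0.1 pos [ 0.2343 -0.6323  0.2118] yaw 20.33 F(safe) [ 1.08  0.56 -0.57]
tcp rel start ball, safe mm [-472.3 -438.8    7.8] ball in tool mm [ 496.9 -410.6    8.7] down [-6.0e-04  1.9e-03 -1.0e+00]
[([288, 165, 7, 8, 41], [291.0, 168.6])]
[([283, 208, 10, 9, 72], [287.7, 211.9])]
```

>>> servo_tool([
  {"tx": 0,"ty": 0,"tz": -50,"wx": 0,"wy": 0,"wz": 0},
  {"tx": 60,"ty": -45,"tz": -60,"wx": 0,"wy": 0,"wz": 3.3},
  {"tx": 110,"ty": -82,"tz": -60,"wx": 0,"wy": 0,"wz": 3.3},
  {"tx": 160,"ty": -120,"tz": -60,"wx": 0,"wy": 0,"wz": 3.3},
  {"tx": 210,"ty": -157,"tz": -60,"wx": 0,"wy": 0,"wz": 3.3},
  {"tx": 260,"ty": -195,"tz": -60,"wx": 0,"wy": 0,"wz": 3.3},
  {"tx": 310,"ty": -232,"tz": -60,"wx": 0,"wy": 0,"wz": 3.3},
  {"tx": 360,"ty": -270,"tz": -60,"wx": 0,"wy": 0,"wz": 3.3},
], jaw=0, grip_force=5)

```text
time_s: 1.2
position: [0.472, -0.2639, 0.273]
ee_rot: [[0.956, 0.293, 0.0], [0.293, -0.956, -0.0], [0.0, 0.0, -1.0]]
force: [0.9, -0.4, 0.2]
grip_width: 0.116
gripper_force: 0.0
```

>>> servo_tool([
  {"tx": 45,"ty": -38,"tz": 0,"wx": 0,"wy": 0,"wz": 0},
  {"tx": 90,"ty": -75,"tz": 0,"wx": 0,"wy": 0,"wz": 0},
  {"tx": 128,"ty": -100,"tz": 0,"wx": 0,"wy": 0,"wz": 0},
  {"tx": 128,"ty": -105,"tz": 0,"wx": 0,"wy": 0,"wz": 0},
  {"tx": 128,"ty": -105,"tz": 0,"wx": 0,"wy": 0,"wz": 0},
  {"tx": 128,"ty": -105,"tz": 0,"wx": 0,"wy": 0,"wz": 0},
])

```text
time_s: 1.95
position: [0.5621, -0.1289, 0.273]
ee_rot: [[0.957, 0.292, -0.0], [0.292, -0.957, -0.0], [-0.0, 0.0, -1.0]]
force: [0.2, -0.2, 0.4]
grip_width: 0.005
gripper_force: 0.0
```

```bash
python3 -c "
from h import *
rel()
im=snapshot('side');print(red(im));cv2.imwrite('pics/s1.png',cv2.resize(im[90:290,180:400],None,fx=3,fy=3)[...,::-1])"
```

```text
t 1.95 pos [ 0.5621 -0.1289  0.273 ] yaw 16.95 F(safe) [ 0.17 -0.26  0.44]
tcp rel start ball, safe mm [-11.5 -53.3  69. ] ball in tool mm [ 11.5 -53.3  68.9] down [-4.e-04 -4.e-04 -1.e+00]
[([497, 69, 8, 7, 31], [500.9, 72.0]), ([288, 165, 7, 8, 41], [291.0, 168.6])]
```

View pics/s1.png

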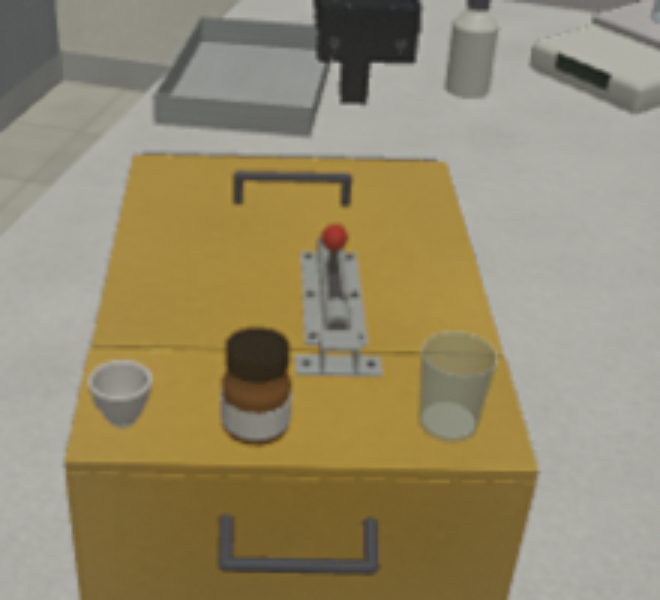

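The fingers are high behind the upright ball (crop ball at (335,237)) and everything is still in place. I'll lower them to just under ball-centre height.

>>> servo_tool([
  {"tx": 11.5,"ty": 0,"tz": 30,"wx": 0,"wy": 0,"wz": 0},
  {"tx": 11.5,"ty": 0,"tz": 60,"wx": 0,"wy": 0,"wz": 0},
  {"tx": 11.5,"ty": 0,"tz": 80,"wx": 0,"wy": 0,"wz": 0},
  {"tx": 11.5,"ty": -5,"tz": 80,"wx": 0,"wy": 0,"wz": 0},
  {"tx": 11.5,"ty": -10,"tz": 80,"wx": 0,"wy": 0,"wz": 0},
  {"tx": 11.5,"ty": -15,"tz": 80,"wx": 0,"wy": 0,"wz": 0},
  {"tx": 11.5,"ty": -18,"tz": 80,"wx": 0,"wy": 0,"wz": 0},
  {"tx": 11.5,"ty": -20,"tz": 80,"wx": 0,"wy": 0,"wz": 0},
])

```text
time_s: 3.0
position: [0.5683, -0.1051, 0.1936]
ee_rot: [[0.956, 0.293, 0.001], [0.293, -0.956, -0.0], [0.001, 0.0, -1.0]]
force: [0.2, -0.3, -0.3]
grip_width: 0.003
gripper_force: 0.0
```

>>> servo_tool([
  {"tx": 0,"ty": -3,"tz": 0,"wx": 0,"wy": 0,"wz": 0},
  {"tx": 0,"ty": -6,"tz": 0,"wx": 0,"wy": 0,"wz": 0},
  {"tx": 0,"ty": -9,"tz": 0,"wx": 0,"wy": 0,"wz": 0},
  {"tx": 0,"ty": -12,"tz": 0,"wx": 0,"wy": 0,"wz": 0},
  {"tx": 0,"ty": -15,"tz": 0,"wx": 0,"wy": 0,"wz": 0},
  {"tx": 0,"ty": -18,"tz": 0,"wx": 0,"wy": 0,"wz": 0},
  {"tx": 0,"ty": -21,"tz": 0,"wx": 0,"wy": 0,"wz": 0},
  {"tx": 0,"ty": -24,"tz": 0,"wx": 0,"wy": 0,"wz": 0},
])

```text
time_s: 4.0
position: [0.5609, -0.0822, 0.193]
ee_rot: [[0.956, 0.293, -0.0], [0.293, -0.956, -0.0], [-0.0, -0.0, -1.0]]
force: [-0.3, 0.1, 0.3]
grip_width: 0.003
gripper_force: 0.0
```

```bash
python3 -c "
from h import *
rel()
print(red(snapshot('side')),red(snapshot('top')))"
```

```text
t 4.0 pos [ 0.5609 -0.0822  0.193 ] yaw 17.03 F(safe) [-0.28  0.16  0.28]
tcp rel start ball, safe mm [  1.   -8.3 -11. ] ball in tool mm [ -1.   -8.3 -11. ] down [-0. -0. -1.]
[([497, 69, 8, 7, 31], [500.9, 72.0]), ([288, 165, 7, 8, 43], [291.0, 168.6])] []
```

```bash
python3 -c "
from h import *
a=snapshot('side');b=snapshot('top')
f=lambda im:cv2.resize(im,(400,300),interpolation=cv2.INTER_CUBIC)
cv2.imwrite('pics/c2.png',np.hstack([f(a[130:220,230:350]),f(b[160:250,230:350])])[...,::-1])"
```

```text
(no output)
```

View pics/c2.png

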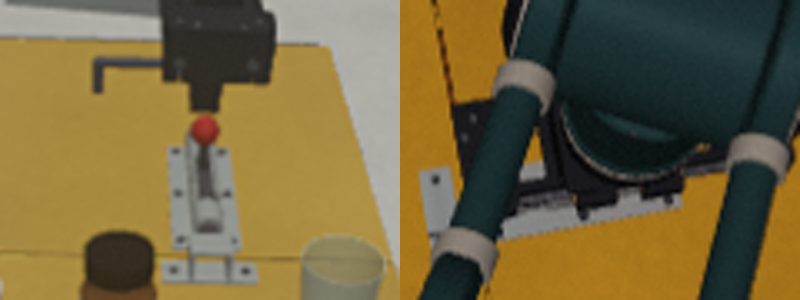

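```bash
cat >> h.py <<'E'
def proj(n,X):
    c=camera_model(n);x=np.array(c["R"])@X+c["t"];x=x[:2]/x[2];x=x*(1+c["k1"]*(x@x))
    return (c["fx"]*x[0]+c["cx"]).round(1),(c["fy"]*x[1]+c["cy"]).round(1)
E
python3 -c "
from h import *
p=np.array(get_obs()['position']);u=np.array([-.292,.956,0])
for d in(-.0175,0,.0175):print(proj('side',p+u*d))
print(proj('side',B),proj('top',B),proj('side',p+[0,0,.045]))
for y in (0,.01,.02,.03): 
  q=np.array([.5548,-.0678,.204])+u*(y-.0275)+0;print(y,proj('side',q),proj('top',q))
print(tri(('side',291,168.6),('top',287.7,211.9)))
for n in('side','top'):print({k:v for k,v in camera_model(n).items() if k not in'Rt'})
"
```

```text
(np.float64(289.5), np.float64(167.6))
(np.float64(289.8), np.float64(171.3))
(np.float64(290.1), np.float64(175.1))
(np.float64(290.6), np.float64(169.2)) (np.float64(287.7), np.float64(212.4)) (np.float64(290.9), np.float64(154.9))
0 (np.float64(290.6), np.float64(164.9)) (np.float64(297.0), np.float64(211.1))
0.01 (np.float64(290.7), np.float64(167.0)) (np.float64(292.4), np.float64(211.9))
0.02 (np.float64(290.9), np.float64(169.2)) (np.float64(287.8), np.float64(212.7))
0.03 (np.float64(291.1), np.float64(171.3)) (np.float64(283.2), np.float64(213.5))
(array([ 0.55758731, -0.07457157,  0.2058847 ]), np.float64(0.0014807866810160916))
{'fx': 360.62391554434845, 'fy': 360.62391554434845, 'cx': 259.9048413060927, 'cy': 201.85385127328274, 'k1': -0.10025936828784793}
{'fx': 468.873159440241, 'fy': 468.873159440241, 'cx': 257.5278626146938, 'cy': 188.95555496310547, 'k1': -0.08852030878122767}
```

```bash
python3 -c "
from h import *
u=np.array([-.292,.956,0]);p=np.array([.5621,-.1289,.273])
for z in (0,.019):
  for d in(-.0175,0,.0175):print(z,proj('side',p+u*d+[0,0,z]))
a=snapshot('side')[150:185,275:310];cv2.imwrite('pics/c3.png',cv2.resize(a,None,fx=16,fy=16,interpolation=cv2.INTER_NEAREST)[...,::-1])
"
```

```text
0 (np.float64(295.8), np.float64(130.2))
0 (np.float64(296.2), np.float64(133.3))
0 (np.float64(296.6), np.float64(136.4))
0.019 (np.float64(296.3), np.float64(122.9))
0.019 (np.float64(296.7), np.float64(125.9))
0.019 (np.float64(297.2), np.float64(129.0))
```

View pics/c3.png

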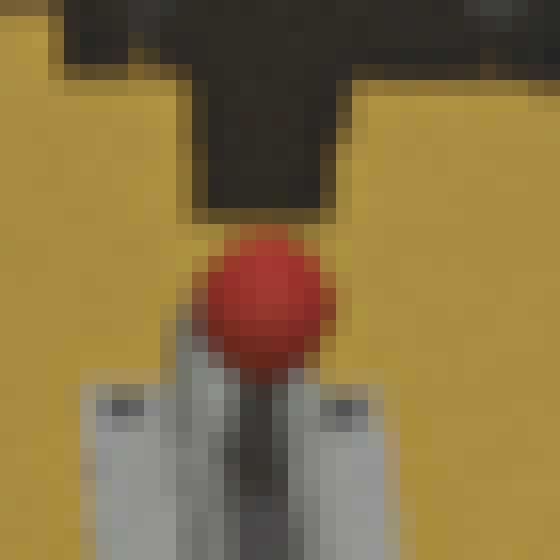

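The ball is still at (291,168.6), and the visible fingertip ends at row 163.5. The reported TCP should put it near rows 171–175. I'll check the top view to find out whether this offset is in y or in z.

```bash
python3 -c "
from h import *
o=get_obs();p=np.array(o['position']);R=np.array(o['ee_rot']);print(o['joint_pos'])
for z in(-.064,-.1,-.12):
  print(z,[tuple(map(float,proj('top',p+R@[x,y,z]))) for x,y in((.0375,-.0935),(-.0375,-.0935),(.0375,.0935),(-.0375,.0935))])
  print('side',[tuple(map(float,proj('side',p+R@[x,y,z]))) for x,y in((.0375,-.0935),(-.0375,-.0935))])
b=snapshot('top')[150:270,210:370];cv2.imwrite('pics/c4.png',cv2.resize(b,None,fx=5,fy=5,interpolation=cv2.INTER_CUBIC)[...,::-1])
"
```

```text
[-1.89783997e-01  7.43947892e-02  1.86133782e+00 -6.80191843e-05
  1.20579373e+00  1.08381714e+00]
-0.064 [(244.7, 197.0), (250.9, 233.2), (334.5, 181.5), (342.1, 217.1)]
side [(275.8, 167.8), (311.3, 168.7)]
-0.1 [(244.2, 193.5), (250.7, 231.0), (337.4, 177.4), (345.3, 214.4)]
side [(276.4, 152.7), (312.9, 153.6)]
-0.12 [(243.8, 191.4), (250.5, 229.8), (339.1, 175.0), (347.2, 212.7)]
side [(276.8, 144.0), (313.8, 144.9)]
```

View pics/c4.png

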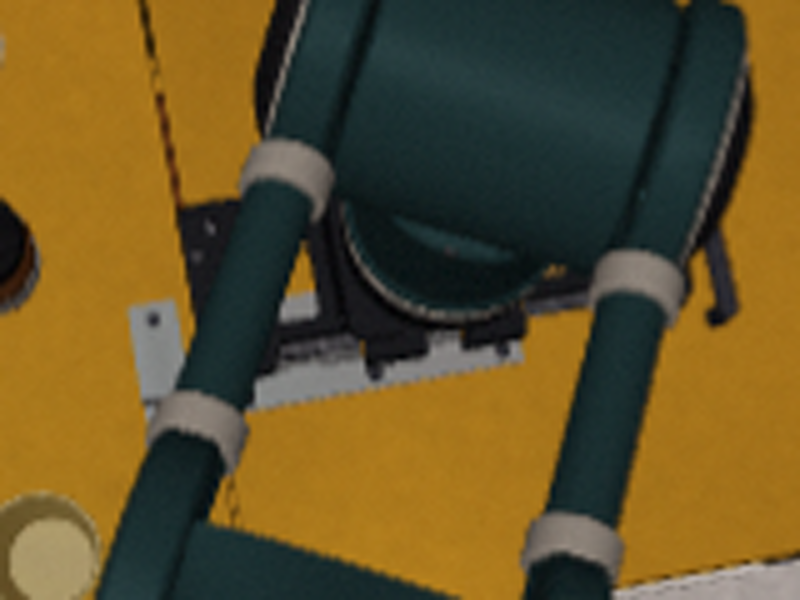

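In the top view the gripper's corner is at (246,191), which matches the prediction, so the xy position is right. The side view puts the fingertips about 20–25 mm higher than reported, which means they are passing over the ball. I'll back off, lower within nominal barrel clearance, and measure the tip.

>>> servo_tool([
  {"tx": 0,"ty": 15,"tz": 0,"wx": 0,"wy": 0,"wz": 0},
  {"tx": 0,"ty": 30,"tz": 0,"wx": 0,"wy": 0,"wz": 0},
  {"tx": 0,"ty": 42,"tz": 0,"wx": 0,"wy": 0,"wz": 0},
  {"tx": 0,"ty": 42,"tz": 6,"wx": 0,"wy": 0,"wz": 0},
  {"tx": 0,"ty": 42,"tz": 12,"wx": 0,"wy": 0,"wz": 0},
  {"tx": 0,"ty": 42,"tz": 12,"wx": 0,"wy": 0,"wz": 0},
  {"tx": 0,"ty": 42,"tz": 12,"wx": 0,"wy": 0,"wz": 0},
])

```text
time_s: 5.18
position: [0.5732, -0.1222, 0.1809]
ee_rot: [[0.956, 0.293, -0.0], [0.293, -0.956, 0.0], [-0.0, -0.0, -1.0]]
force: [0.1, -0.5, -0.4]
grip_width: 0.007
gripper_force: 0.0
```

```bash
python3 -c "
from h import *
rel()
a=snapshot('side');p=np.array(get_obs()['position']);u=np.array([-.292,.956,0])
print(red(a),a[140:176,285:300].sum(2).tolist()[::1].__len__())
for r in range(140,180,1):print(r,a[r,286:298].sum(1).tolist())
for z in(0,.01,.02,.03):print(z,[tuple(map(float,proj('side',p+u*d+[0,0,z]))) for d in(0,.0175)])
"
```

```text
t 5.175 pos [ 0.5732 -0.1222  0.1809] yaw 17.06 F(safe) [-0.07 -0.49 -0.45]
tcp rel start ball, safe mm [  1.  -50.  -23.1] ball in tool mm [ -0.9 -50.  -23.1] down [-2.e-04  1.e-04 -1.e+00]
[([497, 69, 8, 7, 33], [500.9, 72.0]), ([288, 165, 7, 8, 42], [291.0, 168.7])] 36
140 [129, 127, 130, 133, 134, 130, 129, 134, 131, 132, 132, 130]
141 [132, 128, 130, 129, 130, 134, 128, 130, 132, 131, 135, 130]
142 [130, 133, 129, 129, 132, 129, 131, 131, 129, 129, 132, 133]
143 [132, 129, 128, 134, 130, 124, 130, 132, 132, 133, 132, 129]
144 [131, 127, 135, 132, 127, 135, 137, 128, 128, 130, 132, 131]
145 [128, 131, 131, 133, 131, 129, 132, 131, 133, 129, 129, 132]
146 [129, 131, 130, 131, 132, 132, 133, 131, 134, 133, 132, 131]
147 [133, 128, 132, 136, 130, 134, 133, 131, 132, 135, 134, 135]
148 [133, 127, 133, 134, 132, 132, 130, 131, 132, 131, 131, 134]
149 [131, 129, 131, 130, 133, 132, 135, 130, 131, 132, 127, 122]
150 [139, 126, 129, 126, 131, 131, 130, 129, 129, 135, 130, 160]
151 [173, 125, 124, 133, 126, 124, 128, 129, 134, 148, 167, 289]
152 [186, 126, 125, 126, 126, 134, 128, 128, 13
[... 1221 characters left out ...]
, 199, 189, 205, 323, 375, 376]
172 [334, 361, 291, 192, 166, 170, 174, 199, 265, 354, 381, 376]
173 [337, 388, 386, 288, 181, 153, 195, 302, 344, 375, 382, 387]
174 [340, 385, 419, 329, 188, 159, 246, 363, 394, 371, 346, 373]
175 [336, 374, 400, 304, 183, 163, 262, 369, 385, 309, 256, 322]
176 [329, 366, 369, 271, 170, 162, 243, 359, 380, 336, 323, 378]
177 [345, 365, 331, 231, 163, 162, 231, 353, 396, 410, 418, 436]
178 [369, 371, 313, 205, 161, 160, 208, 349, 397, 430, 442, 443]
179 [358, 361, 329, 218, 157, 158, 192, 350, 392, 427, 442, 440]
0 [(288.8, 166.8), (289.1, 170.4)]
0.01 [(289.0, 163.4), (289.3, 166.9)]
0.02 [(289.2, 159.9), (289.5, 163.4)]
0.03 [(289.5, 156.4), (289.8, 159.9)]
```

>>> servo_tool([
  {"tx": 0,"ty": 0,"tz": 2,"wx": 0,"wy": 0,"wz": 0},
  {"tx": 0,"ty": 0,"tz": 4,"wx": 0,"wy": 0,"wz": 0},
  {"tx": 0,"ty": 0,"tz": 5,"wx": 0,"wy": 0,"wz": 0},
  {"tx": 0,"ty": 0,"tz": 5,"wx": 0,"wy": 0,"wz": 0},
])

```text
time_s: 5.72
position: [0.5732, -0.1225, 0.1759]
ee_rot: [[0.956, 0.293, -0.0], [0.293, -0.956, 0.0], [-0.0, -0.0, -1.0]]
force: [0.0, -0.1, -0.3]
grip_width: 0.006
gripper_force: 0.0
```

```bash
python3 -c "
from h import *
rel()
a=snapshot('side').sum(2)
for r in range(156,166):print(r,a[r,286:298].tolist())"
```

```text
t 5.725 pos [ 0.5732 -0.1225  0.1759] yaw 17.03 F(safe) [-0.01 -0.13 -0.29]
tcp rel start ball, safe mm [  0.9 -50.4 -28.1] ball in tool mm [ -0.9 -50.4 -28.1] down [-3.e-04  1.e-04 -1.e+00]
156 [150, 120, 122, 127, 130, 130, 125, 130, 135, 155, 212, 351]
157 [169, 122, 126, 126, 123, 130, 127, 126, 133, 159, 233, 352]
158 [183, 125, 126, 129, 127, 129, 118, 125, 168, 226, 288, 360]
159 [177, 111, 111, 116, 116, 115, 114, 124, 249, 332, 353, 374]
160 [188, 137, 136, 138, 142, 140, 130, 150, 312, 378, 384, 379]
161 [324, 318, 324, 322, 322, 322, 316, 282, 353, 385, 381, 377]
162 [380, 383, 384, 386, 386, 389, 385, 366, 370, 378, 377, 378]
163 [377, 376, 378, 378, 382, 383, 381, 378, 380, 379, 379, 379]
164 [375, 379, 377, 351, 337, 334, 328, 336, 363, 377, 379, 377]
165 [380, 381, 348, 297, 280, 275, 267, 278, 319, 365, 377, 376]
```

>>> servo_tool([
  {"tx": 0,"ty": 0,"tz": 1.5,"wx": 0,"wy": 0,"wz": 0},
  {"tx": 0,"ty": 0,"tz": 3,"wx": 0,"wy": 0,"wz": 0},
  {"tx": 0,"ty": 0,"tz": 3,"wx": 0,"wy": 0,"wz": 0},
])

```text
time_s: 6.15
position: [0.5731, -0.1225, 0.1728]
ee_rot: [[0.956, 0.293, -0.0], [0.293, -0.956, 0.0], [-0.0, -0.0, -1.0]]
force: [-0.8, -0.8, 0.2]
grip_width: 0.006
gripper_force: 0.0
```

>>> servo_tool([
  {"tx": 0,"ty": 0,"tz": 1.5,"wx": 0,"wy": 0,"wz": 0},
  {"tx": 0,"ty": 0,"tz": 3,"wx": 0,"wy": 0,"wz": 0},
  {"tx": 0,"ty": 0,"tz": 4,"wx": 0,"wy": 0,"wz": 0},
  {"tx": 0,"ty": 0,"tz": 4,"wx": 0,"wy": 0,"wz": 0},
])

```text
time_s: 6.65
position: [0.5732, -0.1225, 0.1688]
ee_rot: [[0.956, 0.293, -0.0], [0.293, -0.956, 0.0], [-0.0, -0.0, -1.0]]
force: [0.1, 0.5, 0.4]
grip_width: 0.007
gripper_force: 0.0
```

There is no contact 8 mm below the nominal barrel top, so the height offset is real. Now I'll push slowly.

>>> servo_tool([
  {"tx": 0,"ty": -4,"tz": 0,"wx": 0,"wy": 0,"wz": 0},
  {"tx": 0,"ty": -8,"tz": 0,"wx": 0,"wy": 0,"wz": 0},
  {"tx": 0,"ty": -11,"tz": 0,"wx": 0,"wy": 0,"wz": 0},
  {"tx": 0,"ty": -14,"tz": 0,"wx": 0,"wy": 0,"wz": 0},
  {"tx": 0,"ty": -17,"tz": 0,"wx": 0,"wy": 0,"wz": 0},
  {"tx": 0,"ty": -20,"tz": 0,"wx": 0,"wy": 0,"wz": 0},
  {"tx": 0,"ty": -23,"tz": 0,"wx": 0,"wy": 0,"wz": 0},
  {"tx": 0,"ty": -26,"tz": 0,"wx": 0,"wy": 0,"wz": 0},
])

```text
time_s: 7.65
position: [0.5656, -0.0975, 0.169]
ee_rot: [[0.956, 0.293, -0.0], [0.293, -0.956, -0.0], [-0.0, 0.0, -1.0]]
force: [-0.1, 0.1, 0.5]
grip_width: 0.002
gripper_force: 0.0
```

```bash
python3 -c "
from h import *
rel();a=snapshot('side');print(red(a))
for r in range(158,174):print(r,a.sum(2)[r,286:298].tolist())"
```

```text
t 7.65 pos [ 0.5656 -0.0975  0.169 ] yaw 17.03 F(safe) [-0.05  0.09  0.47]
tcp rel start ball, safe mm [  1.  -24.3 -35. ] ball in tool mm [ -1.  -24.3 -35. ] down [-0. -0. -1.]
[([497, 69, 8, 7, 33], [500.9, 72.0]), ([287, 164, 8, 9, 51], [290.8, 168.1])]
158 [132, 127, 130, 133, 131, 131, 130, 131, 128, 127, 132, 128]
159 [129, 128, 130, 129, 135, 126, 130, 129, 129, 127, 125, 127]
160 [129, 125, 125, 131, 128, 129, 132, 131, 125, 135, 136, 139]
161 [167, 123, 124, 125, 129, 127, 129, 122, 136, 236, 268, 265]
162 [190, 125, 125, 128, 127, 119, 121, 114, 150, 323, 366, 366]
163 [196, 119, 122, 124, 129, 126, 122, 108, 151, 345, 388, 387]
164 [186, 117, 119, 153, 166, 187, 191, 145, 168, 340, 386, 382]
165 [183, 122, 167, 218, 239, 252, 246, 227, 222, 345, 382, 376]
166 [209, 153, 211, 250, 267, 277, 274, 257, 249, 345, 381, 378]
167 [222, 180, 222, 248, 260, 279, 271, 256, 246, 310, 365, 373]
168 [215, 192, 217, 238, 252, 260, 259, 248, 231, 260, 348, 378]
169 [261, 210, 205, 225, 240, 243, 243, 231, 215, 238, 347, 379]
170 [302, 232, 188, 199, 215, 223, 224, 209, 201, 265, 360, 379]
171 [328, 292, 209, 173, 188, 197, 192, 187, 206, 325, 375, 376]
172 [334, 361, 288, 192, 166, 171, 169, 200, 263, 355, 383, 376]
173 [335, 387, 391, 290, 178, 154, 193, 302, 347, 375, 388, 387]
```

>>> servo_tool([
  {"tx": 0,"ty": 3,"tz": 2,"wx": 0,"wy": 0,"wz": 0},
  {"tx": 0,"ty": 3,"tz": 5,"wx": 0,"wy": 0,"wz": 0},
  {"tx": 0,"ty": 0,"tz": 5,"wx": 0,"wy": 0,"wz": 0},
  {"tx": 0,"ty": -3,"tz": 5,"wx": 0,"wy": 0,"wz": 0},
  {"tx": 0,"ty": -6,"tz": 5,"wx": 0,"wy": 0,"wz": 0},
  {"tx": 0,"ty": -8,"tz": 5,"wx": 0,"wy": 0,"wz": 0},
  {"tx": 0,"ty": -10,"tz": 5,"wx": 0,"wy": 0,"wz": 0},
  {"tx": 0,"ty": -12,"tz": 5,"wx": 0,"wy": 0,"wz": 0},
])

```text
time_s: 8.7
position: [0.5621, -0.0862, 0.164]
ee_rot: [[0.956, 0.293, -0.0], [0.293, -0.956, -0.0], [-0.0, 0.0, -1.0]]
force: [-0.7, -2.2, -1.0]
grip_width: 0.009
gripper_force: 1.0
```

```bash
python3 -c "
from h import *
rel();a=snapshot('side');print(red(a))"
```

```text
t 8.7 pos [ 0.5621 -0.0862  0.164 ] yaw 17.03 F(safe) [-1.29 -1.93 -1.03]
tcp rel start ball, safe mm [  0.9 -12.4 -40. ] ball in tool mm [ -0.9 -12.4 -40. ] down [-1.e-04 -2.e-04 -1.e+00]
[([497, 69, 8, 7, 32], [500.8, 72.1]), ([287, 167, 9, 9, 55], [291.0, 170.7])]
```

Contact made, about 2 N, and the ball is moving. Continuing.

>>> servo_tool([
  {"tx": 0,"ty": -3,"tz": 0,"wx": 0,"wy": 0,"wz": 0},
  {"tx": 0,"ty": -6,"tz": 0,"wx": 0,"wy": 0,"wz": 0},
  {"tx": 0,"ty": -9,"tz": 0,"wx": 0,"wy": 0,"wz": 0},
  {"tx": 0,"ty": -12,"tz": 0,"wx": 0,"wy": 0,"wz": 0},
  {"tx": 0,"ty": -15,"tz": 0,"wx": 0,"wy": 0,"wz": 0},
  {"tx": 0,"ty": -18,"tz": 0,"wx": 0,"wy": 0,"wz": 0},
  {"tx": 0,"ty": -20,"tz": 0,"wx": 0,"wy": 0,"wz": 0},
  {"tx": 0,"ty": -22,"tz": 0,"wx": 0,"wy": 0,"wz": 0},
])

```text
time_s: 9.75
position: [0.5557, -0.065, 0.164]
ee_rot: [[0.956, 0.293, 0.0], [0.293, -0.956, 0.0], [0.0, 0.0, -1.0]]
force: [-0.2, -2.7, -0.6]
grip_width: 0.002
gripper_force: 1.1
```

```bash
python3 -c "
from h import *
rel();a=snapshot('side');print(red(a))"
```

```text
t 9.75 pos [ 0.5557 -0.065   0.164 ] yaw 17.03 F(safe) [-0.96 -2.57 -0.61]
tcp rel start ball, safe mm [  1.    9.7 -40. ] ball in tool mm [ -1.    9.7 -40. ] down [ 0.  0. -1.]
[([497, 69, 8, 7, 32], [500.8, 72.1]), ([288, 172, 8, 9, 58], [291.5, 175.7])]
```

>>> servo_tool([
  {"tx": 0,"ty": -1.5,"tz": 0,"wx": 0,"wy": 0,"wz": 0},
  {"tx": 0,"ty": -3,"tz": 0,"wx": 0,"wy": 0,"wz": 0},
  {"tx": 0,"ty": -4,"tz": 0,"wx": 0,"wy": 0,"wz": 0},
  {"tx": 0,"ty": -5,"tz": 0,"wx": 0,"wy": 0,"wz": 0},
])

```text
time_s: 10.3
position: [0.5542, -0.0604, 0.164]
ee_rot: [[0.956, 0.293, -0.0], [0.293, -0.956, 0.0], [-0.0, -0.0, -1.0]]
force: [-0.1, -2.1, -1.5]
grip_width: 0.006
gripper_force: 1.0
```

>>> servo_tool([
  {"tx": 0,"ty": -1,"tz": 0,"wx": 0,"wy": 0,"wz": 0},
  {"tx": 0,"ty": -2,"tz": 0,"wx": 0,"wy": 0,"wz": 0},
])

```text
time_s: 10.55
position: [0.5536, -0.0585, 0.164]
ee_rot: [[0.956, 0.293, 0.0], [0.293, -0.956, -0.0], [0.0, 0.0, -1.0]]
force: [-0.4, -1.3, -1.3]
grip_width: 0.005
gripper_force: 1.0
```

>>> servo_tool([
  {"tx": 0,"ty": -1,"tz": 0,"wx": 0,"wy": 0,"wz": 0},
])

```text
time_s: 10.68
position: [0.5536, -0.0581, 0.1641]
ee_rot: [[0.956, 0.293, 0.001], [0.293, -0.956, -0.001], [0.0, 0.001, -1.0]]
force: [0.5, -5.7, -0.9]
grip_width: 0.005
gripper_force: 2.8
```

>>> servo_tool([
  {"tx": 0,"ty": -1,"tz": 0,"wx": 0,"wy": 0,"wz": 0},
])

```text
time_s: 10.8
position: [0.5536, -0.058, 0.1642]
ee_rot: [[0.956, 0.293, 0.001], [0.293, -0.956, -0.003], [0.0, 0.003, -1.0]]
force: [1.5, -8.6, -2.7]
grip_width: 0.01
gripper_force: 4.1
```

```bash
python3 -c "
from h import *
rel();a=snapshot('side');print(red(a))"
```

```text
t 10.8 pos [ 0.5536 -0.058   0.1642] yaw 17.05 F(safe) [-1.1  -8.62 -2.71]
tcp rel start ball, safe mm [  1.1  17.  -39.8] ball in tool mm [ -1.1  17.2 -39.8] down [ 0.0013 -0.0028 -1.    ]
[([497, 69, 8, 7, 32], [500.8, 72.1]), ([288, 173, 8, 9, 60], [291.6, 177.2])]
```

The stop is reached: force rose to 8.6 N and the ball is about 40 mm along. I'll retreat and move round to the +x side of the ball.

>>> servo_tool([
  {"tx": 0,"ty": 6,"tz": 0,"wx": 0,"wy": 0,"wz": 0},
  {"tx": 0,"ty": 12,"tz": -15,"wx": 0,"wy": 0,"wz": 0},
  {"tx": 0,"ty": 12,"tz": -45,"wx": 0,"wy": 0,"wz": 0},
  {"tx": 30,"ty": 0,"tz": -45,"wx": 0,"wy": 0,"wz": 0},
  {"tx": 30,"ty": -21,"tz": -45,"wx": 0,"wy": 0,"wz": 0},
  {"tx": 30,"ty": -21,"tz": -20,"wx": 0,"wy": 0,"wz": 0},
  {"tx": 30,"ty": -21,"tz": 0,"wx": 0,"wy": 0,"wz": 0},
  {"tx": 30,"ty": -21,"tz": 3,"wx": 0,"wy": 0,"wz": 0},
])

```text
time_s: 11.85
position: [0.5734, -0.0273, 0.1587]
ee_rot: [[0.956, 0.293, -0.005], [0.293, -0.956, 0.001], [-0.004, -0.002, -1.0]]
force: [0.6, 0.6, -0.1]
grip_width: 0.006
gripper_force: 0.0
```

```bash
python3 -c "
from h import *
rel();a=snapshot('side');print(red(a))
cv2.imwrite('pics/s5.png',cv2.resize(a[120:240,210:370],None,fx=4,fy=4,interpolation=cv2.INTER_CUBIC)[...,::-1])"
```

```text
t 11.85 pos [ 0.5734 -0.0273  0.1587] yaw 17.04 F(safe) [ 0.73  0.41 -0.14]
tcp rel start ball, safe mm [ 28.9  40.6 -45.3] ball in tool mm [-29.1  40.5 -45.2] down [-4.7e-03  6.0e-04 -1.0e+00]
[([497, 69, 8, 7, 32], [500.8, 72.1])]
```

View pics/s5.png

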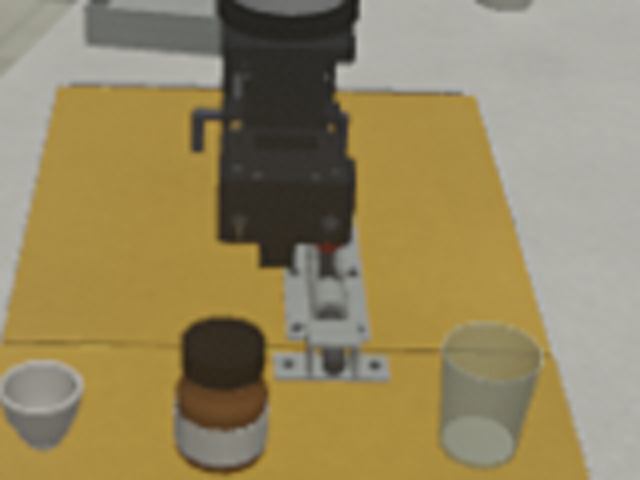

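The finger is on the +x side of the ball, with its tip at crop (277,265) and the ball peeking out at (328,247). The bolt's rod is in the keeper. Now I'll push the ball over towards -x.

>>> servo_tool([
  {"tx": -4,"ty": 0,"tz": 0,"wx": 0,"wy": 0,"wz": 0},
  {"tx": -7,"ty": 0,"tz": 0,"wx": 0,"wy": 0,"wz": 0},
  {"tx": -10,"ty": 0,"tz": 0,"wx": 0,"wy": 0,"wz": 0},
  {"tx": -13,"ty": 0,"tz": 0,"wx": 0,"wy": 0,"wz": 0},
  {"tx": -16,"ty": 0,"tz": 0,"wx": 0,"wy": 0,"wz": 0},
])

```text
time_s: 12.52
position: [0.5608, -0.0324, 0.1616]
ee_rot: [[0.956, 0.293, 0.002], [0.293, -0.956, 0.0], [0.002, 0.0, -1.0]]
force: [0.9, 0.8, 1.6]
grip_width: 0.006
gripper_force: 0.6
```

>>> servo_tool([
  {"tx": -3,"ty": 0,"tz": 0,"wx": 0,"wy": 0,"wz": 0},
  {"tx": -6,"ty": 0,"tz": 0,"wx": 0,"wy": 0,"wz": 0},
])

```text
time_s: 12.78
position: [0.5545, -0.0342, 0.1611]
ee_rot: [[0.956, 0.293, 0.0], [0.293, -0.956, 0.0], [0.0, 0.0, -1.0]]
force: [0.8, 0.6, 1.2]
grip_width: 0.004
gripper_force: 0.5
```

```bash
python3 -c "
from h import *
rel();a=snapshot('side');print(red(a),red(snapshot('top')))"
```

```text
t 12.775 pos [ 0.5545 -0.0342  0.1611] yaw 17.03 F(safe) [0.95 0.39 1.16]
tcp rel start ball, safe mm [  8.9  39.5 -42.9] ball in tool mm [ -8.9  39.5 -42.9] down [ 2.e-04  0.e+00 -1.e+00]
[([497, 69, 8, 7, 33], [500.7, 72.2])] [([269, 219, 6, 6, 24], [271.7, 221.8])]
```

>>> servo_tool([
  {"tx": -3,"ty": 0,"tz": 0,"wx": 0,"wy": 0,"wz": 0},
  {"tx": -6,"ty": 0,"tz": 0,"wx": 0,"wy": 0,"wz": 0},
  {"tx": -9,"ty": 0,"tz": 0,"wx": 0,"wy": 0,"wz": 0},
])

```text
time_s: 13.25
position: [0.5458, -0.0368, 0.1608]
ee_rot: [[0.956, 0.293, -0.0], [0.293, -0.956, 0.0], [-0.0, -0.0, -1.0]]
force: [1.2, -0.2, -0.5]
grip_width: 0.005
gripper_force: 0.7
```

>>> servo_tool([
  {"tx": -3,"ty": 0,"tz": 0,"wx": 0,"wy": 0,"wz": 0},
  {"tx": -6,"ty": 0,"tz": 0,"wx": 0,"wy": 0,"wz": 0},
  {"tx": -9,"ty": 0,"tz": 0,"wx": 0,"wy": 0,"wz": 0},
])

```text
time_s: 13.62
position: [0.5372, -0.0395, 0.1611]
ee_rot: [[0.956, 0.293, 0.0], [0.293, -0.956, -0.0], [0.0, 0.0, -1.0]]
force: [1.4, 0.1, -0.1]
grip_width: 0.009
gripper_force: 0.6
```

```bash
python3 -c "
from h import *
rel();a=snapshot('side');print(red(a),red(snapshot('top')))
u=np.array([-.292,.956,0]);v=np.array([.956,.292,0])
for th in np.radians([0,20,40,50,60,70,80]):
  X=B+u*.0395-v*.038*np.sin(th)+[0,0,.038*(np.cos(th)-1)];print(np.degrees(th).round(),proj('side',X),proj('top',X))"
```

```text
t 13.625 pos [ 0.5372 -0.0395  0.1611] yaw 17.03 F(safe) [ 1.37 -0.33 -0.06]
tcp rel start ball, safe mm [ -9.2  39.5 -42.9] ball in tool mm [  9.2  39.5 -42.9] down [ 1.e-04 -0.e+00 -1.e+00]
[([494, 69, 11, 7, 36], [500.2, 72.0]), ([301, 180, 7, 6, 40], [303.8, 182.5])] [([270, 229, 7, 5, 23], [272.9, 230.9])]
0.0 (np.float64(291.4), np.float64(178.0)) (np.float64(269.5), np.float64(215.5))
20.0 (np.float64(297.0), np.float64(179.0)) (np.float64(270.5), np.float64(221.6))
40.0 (np.float64(301.7), np.float64(181.5)) (np.float64(271.4), np.float64(227.3))
50.0 (np.float64(303.6), np.float64(183.3)) (np.float64(271.7), np.float64(229.7))
60.0 (np.float64(305.0), np.float64(185.3)) (np.float64(272.0), np.float64(231.7))
70.0 (np.float64(306.0), np.float64(187.4)) (np.float64(272.1), np.float64(233.3))
80.0 (np.float64(306.5), np.float64(189.7)) (np.float64(272.2), np.float64(234.4))
```

The knob is at about 50°. I'll lift, go over the ball and press it down.

>>> servo_tool([
  {"tx": 5,"ty": 0,"tz": 0,"wx": 0,"wy": 0,"wz": 0},
  {"tx": 5,"ty": 0,"tz": -30,"wx": 0,"wy": 0,"wz": 0},
  {"tx": -25,"ty": 0,"tz": -32,"wx": 0,"wy": 0,"wz": 0},
  {"tx": -25,"ty": 0,"tz": -25,"wx": 0,"wy": 0,"wz": 0},
  {"tx": -25,"ty": 0,"tz": -19,"wx": 0,"wy": 0,"wz": 0},
  {"tx": -25,"ty": 0,"tz": -16,"wx": 0,"wy": 0,"wz": 0},
  {"tx": -25,"ty": 0,"tz": -13,"wx": 0,"wy": 0,"wz": 0},
])

```text
time_s: 14.6
position: [0.5128, -0.047, 0.1742]
ee_rot: [[0.956, 0.293, -0.003], [0.293, -0.956, -0.001], [-0.003, -0.0, -1.0]]
force: [-3.2, -1.4, 3.9]
grip_width: 0.007
gripper_force: 2.3
```

>>> servo_tool([
  {"tx": 0,"ty": 0,"tz": 2,"wx": 0,"wy": 0,"wz": 0},
  {"tx": 0,"ty": 0,"tz": 4,"wx": 0,"wy": 0,"wz": 0},
  {"tx": 0,"ty": 0,"tz": 6,"wx": 0,"wy": 0,"wz": 0},
  {"tx": 0,"ty": 0,"tz": 8,"wx": 0,"wy": 0,"wz": 0},
])

```text
time_s: 15.1
position: [0.5135, -0.0466, 0.1657]
ee_rot: [[0.956, 0.293, -0.0], [0.293, -0.956, 0.0], [-0.0, -0.0, -1.0]]
force: [-0.4, -0.8, 1.0]
grip_width: 0.007
gripper_force: 0.6
```

```bash
python3 -c "
from h import *
rel();a=snapshot('side');print(red(a),red(snapshot('top')))"
```

```text
t 15.1 pos [ 0.5135 -0.0466  0.1657] yaw 17.03 F(safe) [-0.6  -0.7   0.98]
tcp rel start ball, safe mm [-34.   39.6 -38.3] ball in tool mm [ 34.   39.6 -38.4] down [-1.e-04  2.e-04 -1.e+00]
[([494, 69, 11, 7, 37], [500.2, 71.9]), ([303, 185, 8, 6, 39], [306.7, 187.2])] []
```

>>> servo_tool([
  {"tx": 0,"ty": 0,"tz": 1.5,"wx": 0,"wy": 0,"wz": 0},
  {"tx": 0,"ty": 0,"tz": 3,"wx": 0,"wy": 0,"wz": 0},
])

```text
time_s: 15.45
position: [0.5135, -0.0468, 0.163]
ee_rot: [[0.956, 0.293, 0.0], [0.293, -0.956, -0.0], [0.0, 0.0, -1.0]]
force: [-0.7, -0.8, 0.5]
grip_width: 0.003
gripper_force: 0.5
```

>>> servo_tool([
  {"tx": 0,"ty": 0,"tz": 1,"wx": 0,"wy": 0,"wz": 0},
  {"tx": 0,"ty": 0,"tz": 2,"wx": 0,"wy": 0,"wz": 0},
])

```text
time_s: 15.7
position: [0.5135, -0.0467, 0.161]
ee_rot: [[0.956, 0.293, 0.0], [0.293, -0.956, 0.0], [0.0, 0.0, -1.0]]
force: [0.3, -0.5, 0.6]
grip_width: 0.004
gripper_force: 0.4
```

>>> servo_tool([
  {"tx": 0,"ty": 0,"tz": 1,"wx": 0,"wy": 0,"wz": 0},
  {"tx": 0,"ty": 0,"tz": 2,"wx": 0,"wy": 0,"wz": 0},
])

```text
time_s: 15.95
position: [0.5135, -0.0467, 0.159]
ee_rot: [[0.956, 0.293, 0.0], [0.293, -0.956, 0.0], [0.0, -0.0, -1.0]]
force: [-0.6, 0.4, 1.8]
grip_width: 0.007
gripper_force: 0.4
```

```bash
python3 -c "
from h import *
rel();a=snapshot('side');print(red(a),red(snapshot('top')))"
```

```text
t 15.95 pos [ 0.5135 -0.0467  0.159 ] yaw 17.03 F(safe) [-0.5   0.54  1.84]
tcp rel start ball, safe mm [-34.   39.5 -45. ] ball in tool mm [ 34.   39.6 -45. ] down [ 1.e-04  0.e+00 -1.e+00]
[([494, 69, 11, 7, 36], [500.4, 71.9]), ([304, 187, 8, 6, 40], [307.5, 189.3])] []
```

>>> servo_tool([
  {"tx": 0,"ty": 0,"tz": 1,"wx": 0,"wy": 0,"wz": 0},
])

```text
time_s: 16.18
position: [0.5135, -0.0468, 0.158]
ee_rot: [[0.956, 0.293, 0.0], [0.293, -0.956, -0.0], [0.0, 0.0, -1.0]]
force: [-1.3, -0.1, 0.8]
grip_width: 0.009
gripper_force: 0.4
```

>>> servo_tool([
  {"tx": 0,"ty": 0,"tz": 1,"wx": 0,"wy": 0,"wz": 0},
])

```text
time_s: 16.3
position: [0.5136, -0.0468, 0.1575]
ee_rot: [[0.956, 0.293, 0.0], [0.293, -0.956, -0.0], [0.0, 0.0, -1.0]]
force: [-3.0, 0.3, 6.4]
grip_width: 0.005
gripper_force: 3.2
```

>>> servo_tool([
  {"tx": 0,"ty": 0,"tz": 1,"wx": 0,"wy": 0,"wz": 0},
])

```text
time_s: 16.42
position: [0.5136, -0.0468, 0.1572]
ee_rot: [[0.956, 0.293, 0.0], [0.293, -0.956, -0.0], [0.0, 0.0, -1.0]]
force: [-4.3, -0.3, 10.2]
grip_width: 0.01
gripper_force: 5.2
```

The knob is at its stop, with force rising to about 11 N. I'll lift away and verify.

>>> servo_tool([
  {"tx": 0,"ty": 0,"tz": -5,"wx": 0,"wy": 0,"wz": 0},
  {"tx": 0,"ty": 0,"tz": -40,"wx": 0,"wy": 0,"wz": 0},
  {"tx": 0,"ty": 0,"tz": -80,"wx": 0,"wy": 0,"wz": 0},
  {"tx": 0,"ty": 50,"tz": -100,"wx": 0,"wy": 0,"wz": 0},
  {"tx": 0,"ty": 100,"tz": -100,"wx": 0,"wy": 0,"wz": 0},
  {"tx": 0,"ty": 150,"tz": -100,"wx": 0,"wy": 0,"wz": 0},
  {"tx": 0,"ty": 200,"tz": -100,"wx": 0,"wy": 0,"wz": 0},
  {"tx": 0,"ty": 200,"tz": -100,"wx": 0,"wy": 0,"wz": 0},
])

```text
time_s: 17.42
position: [0.5724, -0.241, 0.2551]
ee_rot: [[0.957, 0.289, -0.0], [0.289, -0.957, -0.0], [-0.001, 0.0, -1.0]]
force: [0.5, 0.1, -0.3]
grip_width: 0.004
gripper_force: 0.0
```

```bash
python3 -c "
from h import *
rel();a=snapshot('side');b=snapshot('top');ra=red(a);rb=red(b);print(ra,rb)
s=[c for q,c in ra if c[0]<400];
if s and rb:print(tri(('side',*s[0]),('top',*rb[0][1])))
f=lambda im:cv2.resize(im,(400,300),interpolation=cv2.INTER_CUBIC)
cv2.imwrite('pics/end.png',np.hstack([f(a[130:250,200:360]),f(b[150:270,170:330])])[...,::-1])"
```

```text
t 17.425 pos [ 0.5724 -0.241   0.2551] yaw 16.82 F(safe) [ 0.55 -0.01 -0.26]
tcp rel start ball, safe mm [ -34.5 -163.5   51.1] ball in tool mm [  34.  -163.6   51.1] down [-5.e-04 -4.e-04 -1.e+00]
[([497, 69, 8, 7, 31], [500.9, 72.0]), ([304, 186, 8, 8, 43], [307.4, 189.5])] [([268, 230, 9, 10, 70], [271.9, 234.7])]
(array([ 0.50878805, -0.04729002,  0.17408476]), np.float64(0.0013586563077475516))
```

View pics/end.png

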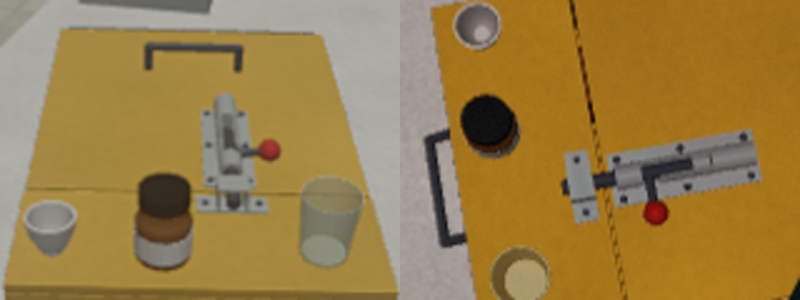

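The ball lies in front of the barrel (side crop (269,150), top crop (656,213)) at the 1.40 rad stop. The rod is through the keeper, and the beaker, jar and crucible haven't moved.

```bash
python3 -c "
from workcell import *
print(finish_job())"
```

```text
the job is handed in; nothing more can be done
None
```

The bolt is fully home in the keeper and the knob is turned into the notch down to its stop; the hatch is shut, the beaker, jar and crucible are untouched, and the job is handed in at about 17.5 s.

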